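# Swap two sample bottles and hold one over the code reader

## Robot

A 7-joint arm with a two-finger parallel gripper is mounted at the origin on the work surface. World frame = base frame: x ahead of the robot, y to its left, z up, the work surface at z = 0. Lengths are in m, angles in rad, forces in N, time in s.
With the tool pointing down it reaches from about 0.4 to 0.85 m from the base axis. Payload 4.5 kg.
Tool frame: the origin (TCP) lies at the centre of the arm's flange, where the gripper is bolted on; the fingertips stand 166 mm ahead of it and the grasp point (between the pads) lies 147 mm ahead of it; z points along the fingers, y is the direction in which the jaws open and shut (so a half turn about z gives the same grasp; the last joint's range is limited). The gripper opens to 88 mm and grips with 3 to 60 N. Pads are 18 mm wide; open, the fingers measure 123 mm over their backs; the gripper's body (75 mm by 187 mm) begins 45 mm behind the grasp point.
Start: joints at [-1.079, 0.689, -0.195, 1.565, 0.157, 0.902, -0.215], TCP at [0.276, 0.561, 0.405] pointing down, gripper open.
Joint ranges: [-3.01, 3.01], [-0.46, 2.08], [-1.47, 1.51], [0.13, 2.56], [-1, 4.14], [0.04, 2.09], [-2.66, 2.66]. Speed limits (rad/s): [2.57, 2.57, 3.14, 3.14, 3.14, 3.14, 3.14].

## Interface

Orientations are given as a unit quaternion [w, x, y, z].
In Python, from station import monitor, vision, workorder gives the robot as it stands. The module is installed in compiled form; this text tells all that it offers.
- The arm moves only by the shell command python3 -m crank 'ROWS' [FORCE]. ROWS is a JSON object of lists of equal length, an entry for each row: "grip": the closure, from -1 (fully open) to 1 (shut); "translation": the shift along the tool's x, y, z in cm, a list of three; "rot": the turn, a rotation vector about the tool's x, y, z in rad, a list of three. A call has 1 to 12 rows; each row shifts and turns the commanded pose from where the row before left it, along the tool's axes as they then stand; what a row does not reach is not made up. A row lasts 1/8 s, in which the tool goes at most 62.5 mm and 10.7 degrees, less where a joint would pass 70% of its speed; a pose out of reach is approached as far as the arm can. A call is refused whole if a number of a shift passes 6.25 or a number of a turn 0.188, either way. A call with a gripper value outside its range is refused whole. The fingers move at their own pace and stop on an object; FORCE is the grip in N (left out, the last holds). Time passes only in rows, so rows that do not move let the fingers close. It gives the time, the measured TCP pose, the force and the opening at its end, in the units of the state.
- monitor.sense(): the state, without advancing time (a new reading comes with each control period).
- vision.read_camera(name): name is "side" or "top" or "wrist"; returns the picture (420x560x3 uint8, red, green, blue); there is no depth.
- vision.camera_model(name): a dict with "K" (3x3 intrinsics, pixels), "position" and "orientation" of the camera in the world. Camera axes: x right, y down, z forward; pixel columns grow to the right and rows downward; lengths in m; the calibration is good to about 2 mm. The wrist camera is an equidistant fisheye: a pixel r from the principal point sees the ray r / f radians off the axis. A picture is of the moment at which its call begins: read the wrist's pose just before it. camera_model takes no time and is no camera call; for the wrist camera it gives the pose at the moment of the call.
- workorder.sign_off(): hands the job in, once; it reports no verdict.
The state is a dict: "clock": time; "qpos": joint angles; "dq": joint speeds; "joint_torque": joint torques, N m; "position": TCP position; "ee_rot": TCP orientation; "contact_force": force on the tool from outside, world axes, zero at the start; "ft_torque": the same for the moment, N m; "grip_width": finger opening in m.
Only numpy, scipy, OpenCV 4.12 (cv2) and the standard library are available. Lean on these libraries where they do the work, as an engineer would, in place of code of your own. Each camera call takes 0.05 s, during which the arm holds its last target. There are 200 camera calls.

## Task

The orange-capped bottle, already read, still stands on the code reader: swap it with the green-capped one, so that the orange-capped bottle stands by itself in the blue cradle; the black mat is free for setting a bottle down in between. Then lift the green-capped bottle higher than the tip boxes, carry it over them, and finish while still holding it upright and still over the reader, centred on the dark glass with its flat sides parallel to the glass's edges and its underside about 15 mm above the glass, never letting it touch the reader. Keep both bottles upright, do not drop them, and leave the tip boxes, the well plate and the glass jar where they are.

Things in the scene. Friction and masses are not known exactly. Their poses are not given: they have to be found in the camera images.
- green_mid (a point): White square sample bottle with a green cap, stands in the blue cradle at the start. Body 50 x 50 mm and 54 mm high with flat upright sides, round neck, cap 40 mm across and 20 mm high, 78 mm high in all, about 0.12 to 0.25 kg, rigid. This point is its centre, 39 mm above its underside. Grip the flat sides from above. Its z axis points up through the cap, its x and y axes are square to its flat sides.
- orange_mid (a point): White square sample bottle with an orange cap, the same shape and size as the green-capped one, stands on the reader's glass at the start. This point is its centre, 39 mm above its underside. Its z axis points up through the cap, its x and y axes are square to its flat sides.
- reader_glass (a point): Centre of the top face of the dark square glass of the code reader: a white box, 110 x 110 mm, fixed to the bench, the glass 45 mm above the bench. The glass is 66 x 66 mm inside a black raised frame 6 mm wide that stands 8 mm above the glass. z up; x and y are parallel to the edges of the glass.
- cradle_seat (a point): Centre of the floor of the blue cradle: a fixed square tray, 86 x 86 mm outside, with one pocket of 62 x 62 mm inside a wall 12 mm wide that stands 10 mm above the pocket's floor; the floor lies 6 mm above the bench. z up; x and y are parallel to the pocket's walls.
- mat_top (a point): Centre of the top face of the black rubber mat, 100 x 100 x 4 mm, lying flat, fixed, free at the start: a place to set a bottle down for a while. z up. Reader, cradle and mat are drawn into a left, a middle and a right place, with a tip box between each two.
- tipbox_a: Closed dark-grey pipette tip box, 120 mm (its x) x 76 mm (its y) x 60 mm high, loose, between the middle and the left or right place. Origin at the centre of its underside. Do not disturb.
- tipbox_b: Closed pipette tip box with yellow base and white lid, 120 mm (its x) x 76 mm (its y) x 60 mm high, loose, between the middle and the left or right place. Origin at the centre of its underside. Do not disturb.
- wellplate: White well plate in a black holder, 86 mm (its x) x 128 mm (its y) x 16 mm high, loose, on the far side of the work. Origin at the centre of its underside. Do not disturb.
- jar: Small glass jar with a steel cap, 66 mm across, 78 mm high, loose, on the far side of the work. Origin at the centre of its underside. Do not disturb.
There are look-alikes about, which are no part of the job. What is shaped like the part that bears green_mid but purple or red is not meant.

How it is judged:
By the outcome, as a careful person would: the job done as asked, in the order asked, and still so for the second after the job is handed in, while the arm keeps its last pose, push and grip.
It also fails if it takes over 72 s, if anything falls off the work surface, if the arm or the gripper's body presses on something with over 40 N, if the wrist force passes 120 N, or if a joint passes its speed limit or range.

## Working session

There is one attempt and no reset: what is moved stays moved. The work goes in short steps, Python scripts to look and compute and a shell command to move; the robot and the scene stay as the last step left them, time stands still between calls to the robot, and variables do not carry over. Pictures are saved under pics/ and viewed, about 8 in all and at most 12, crops included, and the job is handed in when it is done.

```bash
mkdir -p pics
python3 - <<'E'
from station import monitor, vision
import cv2, numpy as np
s=monitor.sense(); print({k:np.round(v,3).tolist() for k,v in s.items()})
a=[]
for n in ("top","side"):
    m=vision.camera_model(n); print(n,m)
    im=vision.read_camera(n); cv2.imwrite(f"pics/{n}0.png",im[:,:,::-1])
print(vision.camera_model("wrist"))
E
```

```text
{'clock': 0.0, 'qpos': [-1.079, 0.69, -0.195, 1.566, 0.157, 0.903, -0.215], 'dq': [-0.001, 0.002, -0.001, -0.0, -0.0, 0.0, 0.0], 'joint_torque': [-0.001, -52.756, -1.267, -15.343, -0.053, 0.007, 0.0], 'position': [0.276, 0.56, 0.404], 'ee_rot': [-0.0, 0.227, 0.974, -0.001], 'contact_force': [-0.375, 0.043, 0.0], 'ft_torque': [-0.024, 0.005, -0.058], 'grip_width': 0.088}
top {'K': array([[405.67042069,   0.        , 285.74485952],
       [  0.        , 405.67042069, 204.76164179],
       [  0.        ,   0.        ,   1.        ]]), 'position': array([0.40366304, 0.07437177, 0.9885018 ]), 'orientation': array([-0.04789236,  0.71046247, -0.69982649,  0.05650024])}
side {'K': array([[477.73013854,   0.        , 274.60724707],
       [  0.        , 477.73013854, 215.647348  ],
       [  0.        ,   0.        ,   1.        ]]), 'position': array([ 0.1924651 , -0.74728798,  0.92492708]), 'orientation': array([-0.38354499,  0.89550343, -0.21038575,  0.08188215])}
{'K': array([[325.1922621 ,   0.        , 280.26461036],
       [  0.        , 325.1922621 , 214.97428804],
       [  0.        ,   0.        ,   1.        ]]), 'position': array([0.21225427, 0.59290792, 0.38424593]), 'orientation': array([0.12001836, 0.84084775, 0.52265597, 0.07349411])}
```

View pics/top0.png

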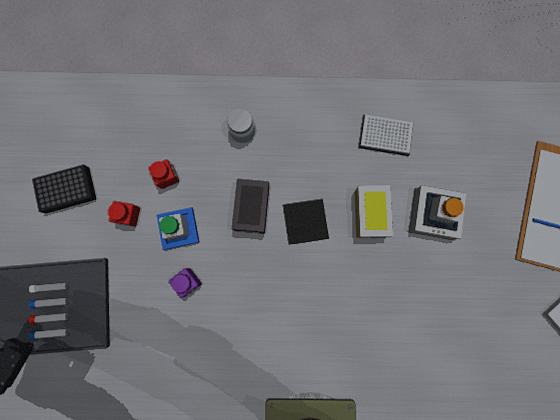

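View pics/side0.png

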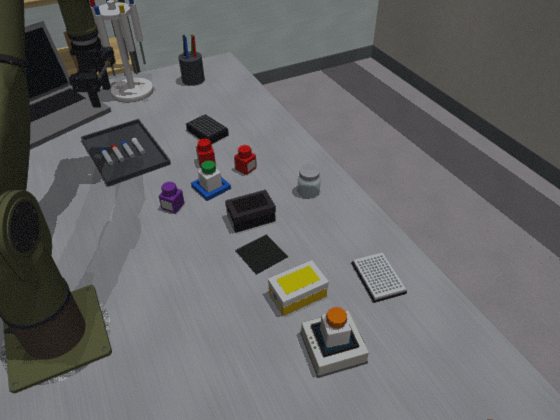

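The top view shows the green cap at (168,226) in the blue cradle on the left, the mat at (306,221) in the middle, and the orange cap at (453,207) on the reader on the right. The dark tip box is at (251,206) and the yellow one at (374,211). Things that could be taken for the green bottle are the red bottles at (163,173) and (122,212) and the purple one at (184,282). By the description I choose the green cap in the blue cradle. Next is a close crop.

```bash
cat > h.py <<'E'
from station import monitor, vision
import cv2, numpy as np
from scipy.spatial.transform import Rotation as R
def rot(q): return R.from_quat(np.roll(q,-1))
def px2w(n,u,v,z,m=None):
    m=m or vision.camera_model(n); K=m["K"]
    d=np.array([(u-K[0,2])/K[0,0],(v-K[1,2])/K[1,1],1.])
    if n=="wrist":
        r=np.hypot(*d[:2]); d=np.array([*(d[:2]/r*np.sin(r)),np.cos(r)])
    w=rot(m["orientation"]).apply(d); p=m["position"]
    return p+w*(z-p[2])/w[2]
def w2px(n,P,m=None):
    m=m or vision.camera_model(n); K=m["K"]
    c=rot(m["orientation"]).inv().apply(np.atleast_2d(P)-m["position"])
    if n=="wrist":
        rr=np.hypot(c[:,0],c[:,1]); s=np.arctan2(rr,c[:,2])/np.maximum(rr,1e-9); q=c[:,:2]*s[:,None]
    else: q=c[:,:2]/c[:,2:]
    return q*[K[0,0],K[1,1]]+K[:2,2]
def square(c,yaw,s,z):  # corners in world
    a=np.array([[1,1],[-1,1],[-1,-1],[1,-1]])*s/2
    r=np.array([[np.cos(yaw),-np.sin(yaw)],[np.sin(yaw),np.cos(yaw)]])
    return np.c_[a@r.T+np.array(c)[:2],np.full(4,z)]
E
python3 - <<'E'
import cv2,numpy as np
i=cv2.imread("pics/top0.png")
c=[cv2.resize(i[v:v+80,u:u+80],None,fx=5,fy=5,interpolation=cv2.INTER_CUBIC) for u,v in((135,190),(400,170))]
cv2.imwrite("pics/c1.png",cv2.convertScaleAbs(np.hstack(c),alpha=1.5))
E
```

```text
(no output)
```

View pics/c1.png

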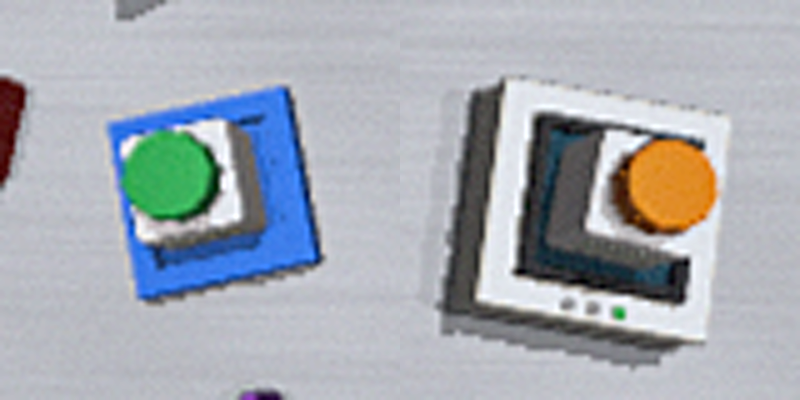

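The crop confirms the green cap at full-picture pixel (168.8,225), in the blue cradle and with the white square body. The orange cap is at (454.2,207.2), inside the reader's black frame.

Run:
```python
from h import *
def quad(n,p,z,off=(0,0),s=1):
    w=np.array([px2w("top",u/s+off[0],v/s+off[1],z)[:2] for u,v in p])
    e=[np.degrees(np.arctan2(*(w[(i+1)%4]-w[i])[::-1]))%90 for i in range(4)]
    l=[np.linalg.norm(w[(i+1)%4]-w[i]) for i in range(4)]
    print(n,w.mean(0).round(4),np.round(e,1),np.round(l,4))
quad("cradle",[(108,123),(288,87),(321,263),(140,300)],.016,(135,190),5)
quad("greenbody",[(122,138),(232,118),(245,228),(142,245)],.06,(135,190),5)
quad("reader.045",[(105,78),(331,118),(305,342),(77,303)],.045,(400,170),5)
quad("readerglassframe.053",[(137,113),(309,144),(287,302),(115,273)],.053,(400,170),5)
quad("mat",[(283,206),(323,200),(329,238),(290,244)],.004)
quad("dark",[(237,179),(270,181),(266,234),(233,231)],.06)
quad("yel",[(355,185),(391,185),(393,237),(358,238)],.06)
print("gcap",px2w("top",168.8,225,.084),"ocap",px2w("top",454.2,207.2,.123))
s=monitor.sense(); print(rot(s["ee_rot"]).as_matrix().round(3))
```

```text
cradle [0.4868 0.321 ] [12.4 13.2 12.5 13.5] [0.0875 0.0867 0.087  0.0868]
greenbody [0.4877 0.3234] [11.4  9.6 10.3 13.8] [0.0508 0.0512 0.0471 0.0503]
reader.045 [ 0.5332 -0.3022] [80.7 80.6 81.1 81. ] [0.1086 0.108  0.1077 0.1088]
readerglassframe.053 [ 0.533  -0.3025] [80.5 79.4 81.2 80.2] [0.0818 0.0759 0.0807 0.0769]
mat [0.5089 0.0127] [ 9.5  8.9  9.6 11.2] [0.0996 0.0943 0.0958 0.0944]
dark [0.5378 0.143 ] [87.4 86.9 85.7 87.5] [0.0771 0.124  0.0758 0.1217]
yel [ 0.5307 -0.1411] [1.  0.8 2.5 2.6] [0.0844 0.1215 0.0806 0.1237]
gcap [0.48858966 0.32432832 0.084     ] ocap [ 0.53310565 -0.30043325  0.123     ]
[[-0.897  0.442 -0.001]
 [ 0.442  0.897 -0.001]
 [-0.    -0.002 -1.   ]]
```

```bash
cat >> h.py <<'E'
def delta(x,y,zu,yaw):  # zu: height of the bottle's underside; grasp 41 mm above it; yaw of tool y, deg. prints rot z (rad) then shift in cm after the turn
    s=monitor.sense(); Rm=rot(s["ee_rot"]); M=Rm.as_matrix(); p=np.array(s["position"])
    cy=np.degrees(np.arctan2(M[1,1],M[0,1])); dr=-np.radians((yaw-cy+90)%180-90)
    c,sn=np.cos(np.radians(yaw)),np.sin(np.radians(yaw))
    d=np.array([x,y,zu+.188])-p; a=M[:,2]
    print("t",round(s["clock"],2),"pos",p.round(4),"yaw",cy.round(2),"tilt",np.degrees(a[:2]).round(2),"w",round(s["grip_width"],4),"F",np.round(s["contact_force"],1))
    if (np.cos(np.radians(cy-yaw))<0): c,sn=-c,-sn
    print(" rotz",round(dr,4)," shift cm",np.round(100*np.array([-sn*d[0]+c*d[1],c*d[0]+sn*d[1],-d[2]]),2))
E
python3 -m crank '{"grip":[-1,-1,-1,-1,-1,-1,-1,-1,-1,-1,-1,-1],"translation":[[0,0,0],[0,0,0],[0,0,0],[0,0,0],[0,0,0],[-3.9,2.3,1.5],[-3.9,2.3,1.5],[-3.9,2.3,1.5],[-3.9,2.3,1.5],[-3.9,2.3,1.5],[-3.9,2.3,1.5],[-3.9,2,1.5]],"rot":[[0,0,0.18],[0,0,0.18],[0,0,0.18],[0,0,0.18],[0,0,0.18],[0,0,0],[0,0,0],[0,0,0],[0,0,0],[0,0,0],[0,0,0],[0,0,0]]}' 30
python3 -c "
from h import *; delta(.4882,.3238,.113,12)"
```

```text
clock: 1.6
position: [0.4892, 0.3261, 0.2989]
ee_rot: [-0.0, 0.628, 0.778, -0.0]
contact_force: [-0.3, -0.3, -0.9]
grip_width: 0.088
t 1.6 pos [0.4892 0.3261 0.2989] yaw 12.2 tilt [-0.01 -0.  ] w 0.088 F [-0.3 -0.3 -0.9]
 rotz 0.0036  shift cm [-0.2  -0.15 -0.21]
```

Run:
```python
from h import *
m=vision.camera_model("wrist"); s=monitor.sense(); im=vision.read_camera("wrist")[:,:,::-1].copy()
np.savez("w1.npz",**m); cv2.imwrite("pics/w1raw.png",im)
big=cv2.resize(im,None,fx=1.4,fy=1.4,interpolation=cv2.INTER_CUBIC)
cv2.imwrite("pics/w1.png",big)
print(s["position"],m["position"],rot(m["orientation"]).as_matrix()[:,2])
print(w2px("wrist",[[.4882,.3238,.084]],m),w2px("wrist",square((.4882,.3238),np.radians(12),.05,.06),m).round(1).tolist())
```

```text
[0.48924808 0.32607748 0.29892774] [0.4742287  0.39675337 0.27919454] [ 0.05954161 -0.27160993 -0.96056381]
[[277.29419198 241.56270661]] [[313.6, 195.4], [241.5, 195.2], [243.8, 261.4], [311.4, 261.5]]
```

View pics/w1.png

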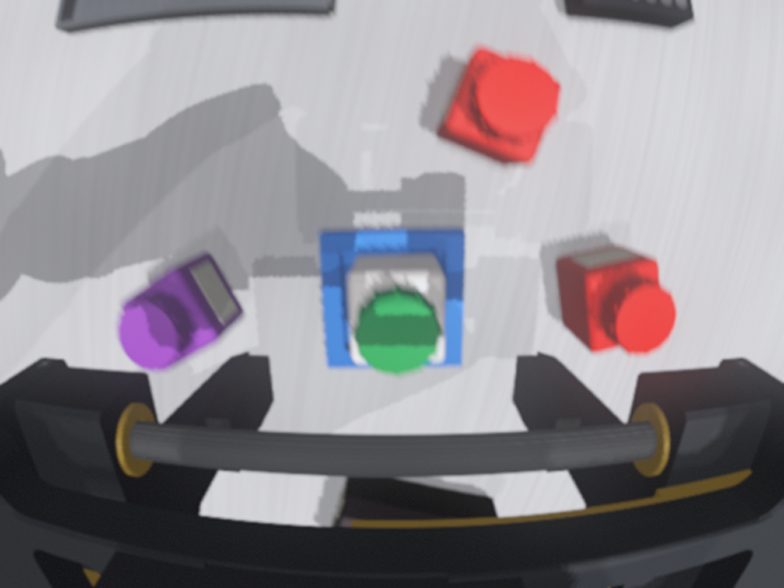

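The wrist picture shows the green cap at (398,332) and its white body spanning columns 348 to 445, with sides parallel to the jaws. The fingers' inner edges are at columns 272 and 515, so the bottle is nearly centred between them.

Run:
```python
from h import *
m=dict(np.load("w1.npz"))
g=px2w("wrist",398/1.4,332/1.4,.084,m); print("cap",g)
for u,v in((349,283),(444,283),(353,362),(443,362)): print(px2w("wrist",u/1.4,v/1.4,.06,m))
c=[px2w("wrist",u/1.4,v/1.4,.016,m)[:2] for u,v in((320,232),(464,231),(462,365),(328,367))]
print("cradle",np.mean(c,0),np.degrees(np.arctan2(*(c[1]-c[0])[::-1])),np.degrees(np.arctan2(*(c[2]-c[3])[::-1])))
delta(.4895,.324,.006,12.2)
```

```text
cap [0.49193793 0.32769273 0.084     ]
[0.46477442 0.33933573 0.06      ]
[0.51099489 0.34927874 0.06      ]
[0.47459737 0.29774484 0.06      ]
[0.52095186 0.30763527 0.06      ]
cradle [0.49133615 0.32209179] 12.5318789897459 13.020236417834525
t 1.65 pos [0.4933 0.319  0.2972] yaw 11.68 tilt [ 0.07 -0.44] w 0.0884 F [ 3.9 -4.7 -0.7]
 rotz -0.009  shift cm [ 0.57 -0.26 10.32]
```

```bash
python3 -m crank '{"grip":[-1,-1,-1,-1],"translation":[[0,0,0],[0,0,0],[0,0,0],[0,0,0]],"rot":[[0,0,0],[0,0,0],[0,0,0],[0,0,0]]}'>/dev/null
python3 -c "
from h import *; delta(.4903,.324,.006,12.4)"
```

```text
t 2.15 pos [0.4878 0.3282 0.3   ] yaw 12.3 tilt [0.01 0.04] w 0.0883 F [0.3 0.4 0.9]
 rotz -0.0017  shift cm [-0.47  0.16 10.6 ]
```

```bash
python3 -m crank '{"grip":[-1,-1,-1,-1,-1,-1,-1,-1,-1],"translation":[[-0.5,0.2,2],[0,0,2],[0,0,2],[0,0,2],[0,0,1.5],[0,0,1.1],[0,0,0],[0,0,0],[0,0,0]],"rot":[[0,0,0],[0,0,0],[0,0,0],[0,0,0],[0,0,0],[0,0,0],[0,0,0],[0,0,0],[0,0,0]]}'
python3 -c "
from h import *; delta(.4903,.324,.006,12.4)"
```

```text
clock: 3.28
position: [0.4916, 0.3229, 0.1944]
ee_rot: [0.0, 0.628, 0.778, 0.001]
contact_force: [0.6, -0.6, -0.7]
grip_width: 0.0885
t 3.27 pos [0.4916 0.3229 0.1944] yaw 12.2 tilt [0.06 0.04] w 0.0885 F [ 0.6 -0.6 -0.7]
 rotz -0.0035  shift cm [ 0.14 -0.11  0.04]
```

```bash
python3 -m crank '{"grip":[1,1,1,1,1,1,1,1],"translation":[[0,0,0],[0,0,0],[0,0,0],[0,0,0],[0,0,0],[0,0,0],[0,0,0],[0,0,0]],"rot":[[0,0,0],[0,0,0],[0,0,0],[0,0,0],[0,0,0],[0,0,0],[0,0,0],[0,0,0]]}' 25
python3 -c "
from h import *; delta(.5089,.0127,.125,10)"
```

```text
clock: 4.28
position: [0.4913, 0.3228, 0.1937]
ee_rot: [-0.0, 0.628, 0.778, 0.0]
contact_force: [-0.8, -0.3, 0.8]
grip_width: 0.0502
t 4.28 pos [0.4913 0.3228 0.1937] yaw 12.21 tilt [-0.  0.] w 0.0502 F [-0.8 -0.3  0.8]
 rotz 0.0385  shift cm [-30.84  -3.66 -11.93]
```

```bash
python3 -m crank '{"grip":[1,1,1,1,1,1,1,1,1],"translation":[[0,0,-1],[0,0,-2],[0,0,-2],[0,0,-2],[0,0,-2],[0,0,-2],[0,0,-1],[0,0,0],[0,0,0]],"rot":[[0,0,0],[0,0,0],[0,0,0],[0,0,0],[0,0,0],[0,0,0],[0,0,0],[0,0,0],[0,0,0.038]]}'
python3 -m crank '{"grip":[1,1,1,1,1,1,1,1,1,1,1,1],"translation":[[-1.5,-0.4,0],[-3,-0.4,0],[-3,-0.4,0],[-3,-0.4,0],[-3.5,-0.4,0],[-3.5,-0.4,0],[-3.5,-0.4,0],[-3.5,-0.4,0],[-3,-0.4,0],[-2.2,0,0],[-1,0,0],[0,0,0]],"rot":[[0,0,0],[0,0,0],[0,0,0],[0,0,0],[0,0,0],[0,0,0],[0,0,0],[0,0,0],[0,0,0],[0,0,0],[0,0,0],[0,0,0]]}'
python3 -m crank '{"grip":[1,1],"translation":[[0,0,0],[0,0,0]],"rot":[[0,0,0],[0,0,0]]}'>/dev/null
python3 - <<'E'
from h import *
delta(.5089,.0127,.006,10)
m=vision.camera_model("wrist"); im=vision.read_camera("wrist")[:,:,::-1].copy(); np.savez("w2.npz",**m)
cv2.imwrite("pics/w2.png",cv2.resize(im,None,fx=1.4,fy=1.4,interpolation=cv2.INTER_CUBIC))
E
```

```text
clock: 5.4
position: [0.4911, 0.3226, 0.3133]
ee_rot: [-0.0, 0.643, 0.766, -0.0]
contact_force: [-0.1, -0.7, -1.8]
grip_width: 0.0499
clock: 6.9
position: [0.5091, 0.0135, 0.3135]
ee_rot: [-0.0, 0.643, 0.766, -0.0]
contact_force: [-0.3, 0.3, -1.6]
grip_width: 0.0498
t 7.15 pos [0.5093 0.0153 0.3137] yaw 10.14 tilt [-0.01  0.04] w 0.0501 F [-0.3  0.8 -1.6]
 rotz 0.0024  shift cm [-0.25 -0.08 11.97]
```

View pics/w2.png

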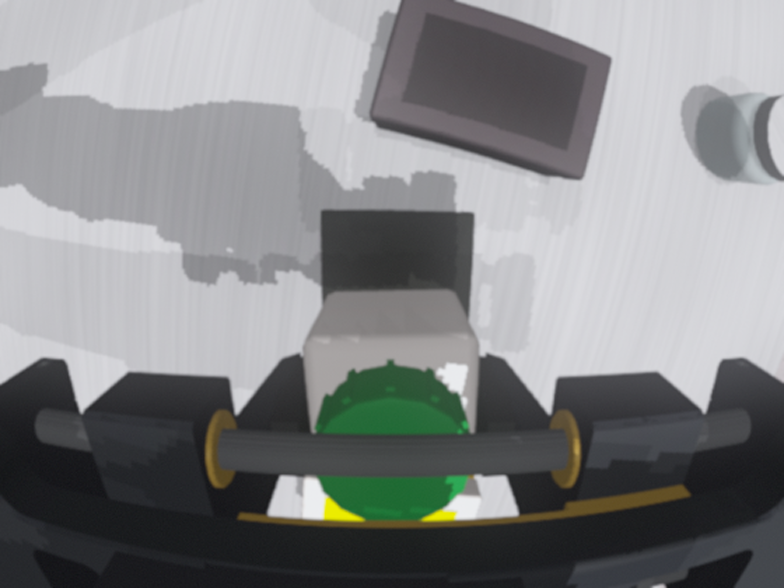

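The wrist view shows the green bottle held upright between the fingers above the mat, whose far edge runs from (322,211) to (473,212). I'm setting it down.

```bash
python3 -m crank '{"grip":[1,1,1,1,1,1,1,1,1,1],"translation":[[-0.2,0,1.5],[0,0,2],[0,0,2],[0,0,2],[0,0,2],[0,0,1.5],[0,0,0.8],[0,0,0.3],[0,0,0],[0,0,0]],"rot":[[0,0,0],[0,0,0],[0,0,0],[0,0,0],[0,0,0],[0,0,0],[0,0,0],[0,0,0],[0,0,0],[0,0,0]]}'
python3 -c "
from h import *; delta(.5089,.0127,.004,10)"
```

```text
clock: 8.45
position: [0.51, 0.0122, 0.1932]
ee_rot: [0.0, 0.643, 0.766, 0.0]
contact_force: [0.3, -0.1, -2.2]
grip_width: 0.0501
t 8.45 pos [0.51   0.0122 0.1932] yaw 10.02 tilt [0.07 0.01] w 0.0501 F [ 0.3 -0.1 -2.2]
 rotz 0.0004  shift cm [ 0.07 -0.1   0.12]
```

```bash
python3 -m crank '{"grip":[1,1,1,-1,-1,-1,-1,-1,-1],"translation":[[0,0,0.15],[0,0,0],[0,0,0],[0,0,0],[0,0,0],[0,0,0],[0,0,0],[0,0,0],[0,0,0]],"rot":[[0,0,0],[0,0,0],[0,0,0],[0,0,0],[0,0,0],[0,0,0],[0,0,0],[0,0,0],[0,0,0]]}'
python3 -m crank '{"grip":[-1,-1,-1,-1,-1,-1,-1,-1],"translation":[[0,0,-1],[0,0,-2],[0,0,-3],[0,0,-3],[0,0,-3],[0,0,-2],[0,0,-1],[0,0,0]],"rot":[[0,0,0],[0,0,0],[0,0,0],[0,0,0],[0,0,0],[0,0,0],[0,0,0],[0,0,0]]}'
python3 -c "
from h import *; delta(.5331,-.301,.15,-9.2)"
```

```text
clock: 9.57
position: [0.5097, 0.0122, 0.1912]
ee_rot: [-0.0, 0.643, 0.766, 0.0]
contact_force: [-0.6, 0.4, 0.9]
grip_width: 0.0883
clock: 10.58
position: [0.5098, 0.0122, 0.3418]
ee_rot: [0.0, 0.643, 0.766, 0.0]
contact_force: [0.4, 0.8, 0.1]
grip_width: 0.0877
t 10.57 pos [0.5098 0.0122 0.3418] yaw 10.02 tilt [0.07 0.01] w 0.0877 F [0.4 0.8 0.1]
 rotz 0.3355  shift cm [-30.54   7.31   0.38]
```

```bash
python3 -m crank '{"grip":[-1,-1,-1,-1,-1,-1,-1,-1,-1,-1,-1,-1],"translation":[[0,0,0],[0,0,0],[-2,0.5,0],[-3.5,0.8,0],[-4,1,0],[-4,1,0],[-4,1,0],[-4,1,0],[-4,1,0],[-3,1,0],[-2,1,0],[0,0,0]],"rot":[[0,0,0.168],[0,0,0.168],[0,0,0],[0,0,0],[0,0,0],[0,0,0],[0,0,0],[0,0,0],[0,0,0],[0,0,0],[0,0,0],[0,0,0]]}' >/dev/null
python3 -m crank '{"grip":[-1,-1],"translation":[[0,0,0],[0,0,0]],"rot":[[0,0,0],[0,0,0]]}'
python3 - <<'E'
from h import *
delta(.5331,-.301,.045,-9.2)
m=vision.camera_model("wrist"); im=vision.read_camera("wrist")[:,:,::-1].copy(); np.savez("w3.npz",**m)
cv2.imwrite("pics/w3.png",cv2.resize(im,None,fx=1.4,fy=1.4,interpolation=cv2.INTER_CUBIC))
E
```

```text
clock: 12.32
position: [0.5428, -0.3006, 0.3409]
ee_rot: [-0.001, 0.761, 0.649, 0.0]
contact_force: [0.3, -0.2, 0.6]
grip_width: 0.0885
t 12.32 pos [ 0.5428 -0.3006  0.3409] yaw -9.11 tilt [-0.05  0.08] w 0.0885 F [ 0.3 -0.2  0.6]
 rotz 0.0016  shift cm [-0.2  -0.95 10.79]
```

View pics/w3.png

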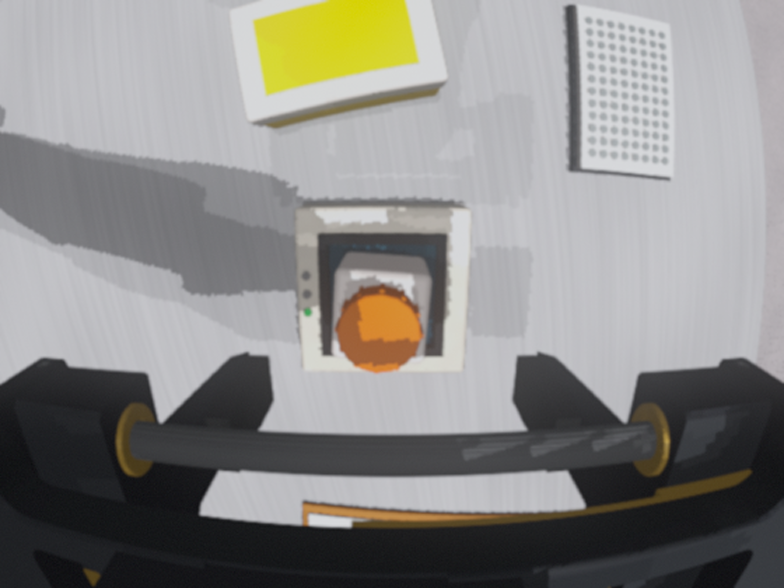

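The wrist view shows the orange cap at (379,329) and its body spanning columns 333 to 433. The reader's outer corners are (296,209), (470,209), (463,371) and (303,372), and everything is nearly square to the tool.

Run:
```python
from h import *
m=dict(np.load("w3.npz"))
def q(n,p,z):
    c=[px2w("wrist",u/1.4,v/1.4,z,m)[:2] for u,v in p]
    ds=[c[1]-c[0],c[2]-c[3]]
    print(n,np.mean(c,0).round(4),[np.degrees(np.arctan2(d[1],d[0])).round(2) for d in ds],[np.linalg.norm(c[(i+1)%4]-c[i]).round(4) for i in range(4)])
q("reader",[(296,209),(470,209),(463,371),(303,372)],.045)
q("frame",[(319,234),(447,234),(443,355),(322,355)],.053)
print("cap",px2w("wrist",379/1.4,329/1.4,.123,m))
a,b=[px2w("wrist",u/1.4,290/1.4,.099,m) for u in (333,433)]; print(a,b,(a+b)/2)
delta(.5345,-.2995,.045,-9.2)
```

```text
reader [ 0.5363 -0.3021] [np.float64(-9.33), np.float64(-8.66)] [np.float64(0.1065), np.float64(0.1074), np.float64(0.1079), np.float64(0.1086)]
frame [ 0.5365 -0.3016] [np.float64(-9.29), np.float64(-9.08)] [np.float64(0.0763), np.float64(0.0775), np.float64(0.0777), np.float64(0.0778)]
cap [ 0.53691864 -0.2977425   0.123     ]
[ 0.51526794 -0.28171696  0.099     ] [ 0.56529543 -0.28982041  0.099     ] [ 0.54028169 -0.28576869  0.099     ]
t 12.38 pos [ 0.5429 -0.3008  0.3411] yaw -9.12 tilt [-0.03  0.05] w 0.0878 F [-0.5 -0.   0. ]
 rotz 0.0015  shift cm [-1.000e-02 -8.500e-01  1.081e+01]
```

```bash
python3 -m crank '{"grip":[-1,-1,-1,-1,-1,-1,-1,-1,-1],"translation":[[0,-0.65,2],[0,0,2],[0,0,2],[0,0,2],[0,0,1.5],[0,0,1.3],[0,0,0],[0,0,0],[0,0,0]],"rot":[[0,0,0],[0,0,0],[0,0,0],[0,0,0],[0,0,0],[0,0,0],[0,0,0],[0,0,0],[0,0,0]]}'
python3 -m crank '{"grip":[1,1,1,1,1,1,1,1],"translation":[[0,0,0],[0,0,0],[0,0,0],[0,0,0],[0,0,0],[0,0,0],[0,0,0],[0,0,0]],"rot":[[0,0,0],[0,0,0],[0,0,0],[0,0,0],[0,0,0],[0,0,0],[0,0,0],[0,0,0]]}' 25
python3 -c "
from h import *; delta(.4912,.3221,.14,12.8)"
```

```text
clock: 13.5
position: [0.5366, -0.3013, 0.2339]
ee_rot: [0.001, 0.762, 0.648, 0.0]
contact_force: [-0.2, -0.7, -0.1]
grip_width: 0.0882
clock: 14.5
position: [0.5363, -0.3011, 0.2332]
ee_rot: [-0.0, 0.762, 0.648, 0.0]
contact_force: [-0.6, -0.3, -0.3]
grip_width: 0.0505
t 14.5 pos [ 0.5363 -0.3011  0.2332] yaw -9.23 tilt [-0.  0.] w 0.0505 F [-0.6 -0.3 -0.3]
 rotz -0.3844  shift cm [61.77  9.41 -9.48]
```

```bash
python3 -m crank '{"grip":[1,1,1,1,1,1,1,1,1,1],"translation":[[0,0,-0.5],[0,0,-1.5],[0,0,-2],[0,0,-2],[0,0,-2],[0,0,-1.5],[0,0,-0.5],[0,0,0],[0,0,0],[0,0,0]],"rot":[[0,0,0],[0,0,0],[0,0,0],[0,0,0],[0,0,0],[0,0,0],[0,0,0],[0,0,-0.128],[0,0,-0.128],[0,0,-0.128]]}'
python3 -m crank '{"grip":[1,1,1,1,1,1,1,1,1,1,1],"translation":[[1.5,0.5,0],[2.5,0.5,0],[4,0.5,0],[4,0.5,0],[4,0.5,0],[4,0.5,0],[4,0.5,0],[4,0.5,0],[4,0.5,0],[4,0.6,0],[4,0.6,0]],"rot":[[0,0,0],[0,0,0],[0,0,0],[0,0,0],[0,0,0],[0,0,0],[0,0,0],[0,0,0],[0,0,0],[0,0,0],[0,0,0]]}'
python3 -m crank '{"grip":[1,1,1,1,1,1,1,1,1,1],"translation":[[4,0.6,0],[4,0.6,0],[4,0.6,0],[4,0.6,0],[3,0.6,0],[2,0.6,0],[0.8,0.3,0],[0,0,0],[0,0,0],[0,0,0]],"rot":[[0,0,0],[0,0,0],[0,0,0],[0,0,0],[0,0,0],[0,0,0],[0,0,0],[0,0,0],[0,0,0],[0,0,0]]}'
python3 - <<'E'
from h import *
delta(.4912,.3221,.006,12.8)
m=vision.camera_model("wrist"); im=vision.read_camera("wrist")[:,:,::-1].copy(); np.savez("w4.npz",**m)
cv2.imwrite("pics/w4.png",cv2.resize(im,None,fx=1.4,fy=1.4,interpolation=cv2.INTER_CUBIC))
E
```

```text
clock: 15.75
position: [0.5361, -0.301, 0.3327]
ee_rot: [-0.001, 0.622, 0.783, -0.0]
contact_force: [0.0, 0.2, -1.2]
grip_width: 0.0506
clock: 17.12
position: [0.5026, 0.1041, 0.3332]
ee_rot: [-0.0, 0.625, 0.781, 0.0]
contact_force: [0.1, -0.8, -1.7]
grip_width: 0.0504
clock: 18.38
position: [0.4936, 0.3216, 0.3332]
ee_rot: [0.0, 0.625, 0.781, -0.0]
contact_force: [0.1, -0.0, -1.0]
grip_width: 0.0506
t 18.38 pos [0.4936 0.3216 0.3332] yaw 12.66 tilt [-0.01 -0.04] w 0.0506 F [ 0.1 -0.  -1. ]
 rotz -0.0024  shift cm [ 0.1  -0.22 13.92]
```

View pics/w4.png

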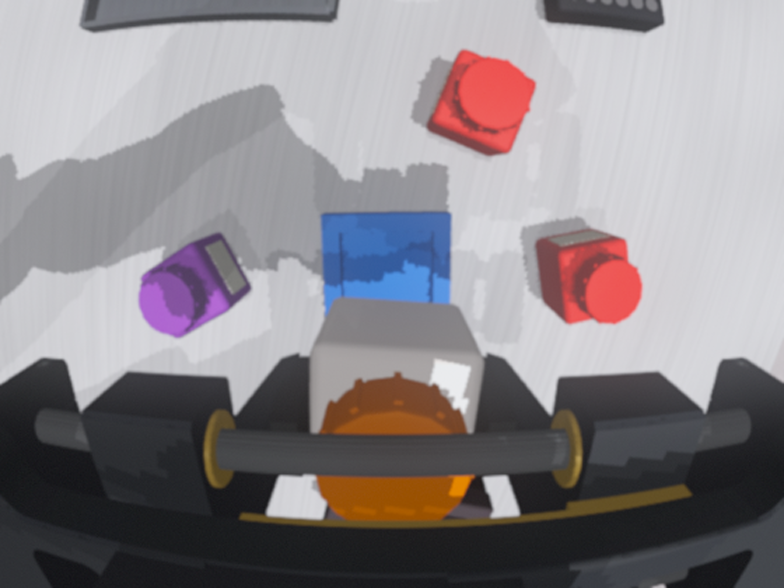

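The wrist view shows the orange bottle held, with its body spanning columns 310 to 481. The empty cradle beyond it has its far edge from (321,213) to (450,212), and its pocket walls at columns 342 and 433.

Run:
```python
from h import *
m=dict(np.load("w4.npz")); t=np.radians(12.7); ex=np.array([-np.sin(t),np.cos(t)])
a,b=[px2w("wrist",u/1.4,v/1.4,.016,m)[:2] for u,v in((321,213),(450,212))]
print("far edge",a,b,np.linalg.norm(b-a),np.degrees(np.arctan2(*(b-a)[::-1])),"centre",(a+b)/2-.043*ex)
print(m["position"])
delta(.489,.3218,.006,12.8)
```

```text
far edge [0.43826603 0.35649271] [0.52076516 0.37544082] 0.08464713185970528 12.93515714513872 centre [0.48896898 0.32401878]
[0.47801189 0.39216232 0.31345993]
t 18.43 pos [0.4935 0.3219 0.3333] yaw 12.69 tilt [-0.   -0.02] w 0.0504 F [ 1.   0.8 -1.3]
 rotz -0.002  shift cm [ 0.1  -0.44 13.93]
```

```bash
python3 -m crank '{"grip":[1,1,1,1,1,1,1,1,1,1,1],"translation":[[0,-0.45,1],[0,0,2],[0,0,2],[0,0,2],[0,0,2],[0,0,1.7],[0,0,1],[0,0,0.5],[0,0,0],[0,0,0],[0,0,0]],"rot":[[0,0,0],[0,0,0],[0,0,0],[0,0,0],[0,0,0],[0,0,0],[0,0,0],[0,0,0],[0,0,0],[0,0,0],[0,0,0]]}'
python3 - <<'E'
from h import *
delta(.489,.3218,.006,12.8)
m=vision.camera_model("wrist"); im=vision.read_camera("wrist")[:,:,::-1].copy(); np.savez("w5.npz",**m)
a=cv2.resize(im[170:370,180:380],None,fx=2,fy=2,interpolation=cv2.INTER_CUBIC)
m2=vision.camera_model("side"); im=vision.read_camera("side")[:,:,::-1].copy()
b=cv2.resize(im[140:220,160:240],(400,400),interpolation=cv2.INTER_CUBIC)
cv2.imwrite("pics/w5.png",np.hstack([a,b]))
E
```

```text
clock: 19.8
position: [0.4891, 0.322, 0.2118]
ee_rot: [0.0, 0.624, 0.781, 0.001]
contact_force: [0.8, 0.1, -1.3]
grip_width: 0.0507
t 19.8 pos [0.4891 0.322  0.2118] yaw 12.78 tilt [0.05 0.04] w 0.0507 F [ 0.8  0.1 -1.3]
 rotz -0.0004  shift cm [-0.01 -0.01  1.78]
```

View pics/w5.png

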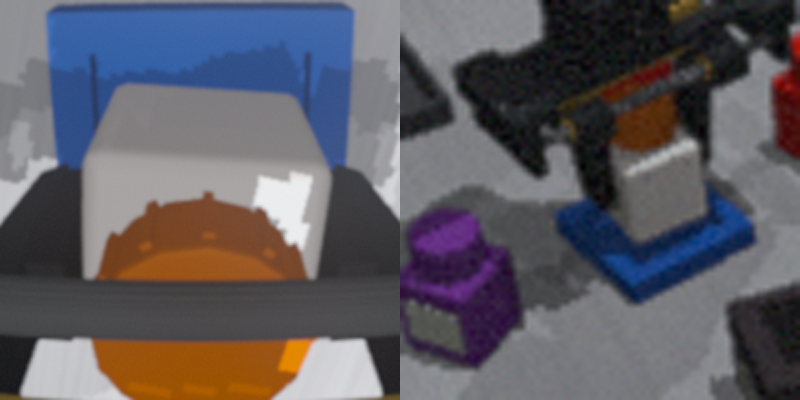

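Left: the held bottle's far base edge spans columns 112 to 298 at row 85, and the pocket walls are at columns 94 and 308, starting at row 55. It is about 1 mm off centre. Right: the side view shows it upright just above the cradle.

Run:
```python
from h import *
m=dict(np.load("w5.npz")); t=np.radians(12.8); E=np.array([[-np.sin(t),np.cos(t)],[np.cos(t),np.sin(t)]])
f=lambda u,v,z:(1000*E@(px2w("wrist",180+u/2,170+v/2,z,m)[:2]-[.4891,.322])).round(1)
print("base edge",f(115,86,.0236),f(296,96,.0236),"pocket far corners",f(94,55,.016),f(308,54,.016),"outer far",f(50,7,.016),f(352,7,.016))
```

```text
base edge [ 24.7 -22.5] [21.8 26.6] pocket far corners [ 31.6 -29.2] [31.8 30.7] outer far [ 45.5 -41.2] [45.3 42.8]
```

```bash
python3 -m crank '{"grip":[1,1,1,1,1,1],"translation":[[0.1,-0.1,0],[0,0,0.8],[0,0,0.7],[0,0,0.15],[0,0,0],[0,0,0]],"rot":[[0,0,0],[0,0,0],[0,0,0],[0,0,0],[0,0,0],[0,0,0]]}'
python3 -m crank '{"grip":[1,1,1],"translation":[[0,0,0.1],[0,0,0],[0,0,0]],"rot":[[0,0,0],[0,0,0],[0,0,0]]}'
```

```text
clock: 20.65
position: [0.4878, 0.3226, 0.1947]
ee_rot: [0.0, 0.624, 0.781, 0.0]
contact_force: [0.0, 0.4, -1.1]
grip_width: 0.0501
clock: 21.02
position: [0.4879, 0.3226, 0.1942]
ee_rot: [0.0, 0.624, 0.781, 0.0]
contact_force: [-0.5, -0.8, 4.2]
grip_width: 0.0502
```

```bash
python3 -m crank '{"grip":[-1,-1,-1,-1,-1,-1],"translation":[[0,0,0],[0,0,0],[0,0,0],[0,0,0],[0,0,0],[0,0,0]],"rot":[[0,0,0],[0,0,0],[0,0,0],[0,0,0],[0,0,0],[0,0,0]]}'
python3 -m crank '{"grip":[-1,-1,-1,-1,-1,-1,-1,-1],"translation":[[0,0,-1],[0,0,-2],[0,0,-3],[0,0,-3],[0,0,-3],[0,0,-2],[0,0,-1],[0,0,0]],"rot":[[0,0,0],[0,0,0],[0,0,0],[0,0,0],[0,0,0],[0,0,0],[0,0,0],[0,0,0.048]]}'
python3 -c "
from h import *; delta(.5097,.0122,.15,10)"
```

```text
clock: 21.78
position: [0.4877, 0.3226, 0.1937]
ee_rot: [-0.0, 0.624, 0.781, 0.0]
contact_force: [0.3, 0.1, 0.2]
grip_width: 0.0883
clock: 22.78
position: [0.4878, 0.3226, 0.3448]
ee_rot: [0.0, 0.644, 0.765, 0.001]
contact_force: [-0.5, 0.1, -0.4]
grip_width: 0.0885
t 22.77 pos [0.4878 0.3226 0.3448] yaw 9.87 tilt [0.07 0.07] w 0.0885 F [-0.5  0.1 -0.4]
 rotz -0.0022  shift cm [-30.94  -3.23   0.68]
```

```bash
python3 -m crank '{"grip":[-1,-1,-1,-1,-1,-1,-1,-1,-1,-1,-1,-1],"translation":[[-2,-0.4,0],[-3,-0.4,0],[-4,-0.4,0],[-4,-0.4,0],[-4,-0.4,0],[-4,-0.4,0],[-4,-0.4,0],[-3,-0.4,0],[-2,0,0],[-0.9,0,0],[0,0,0],[0,0,0]],"rot":[[0,0,0],[0,0,0],[0,0,0],[0,0,0],[0,0,0],[0,0,0],[0,0,0],[0,0,0],[0,0,0],[0,0,0],[0,0,0],[0,0,0]]}' >/dev/null
python3 -m crank '{"grip":[-1,-1],"translation":[[0,0,0],[0,0,0]],"rot":[[0,0,0],[0,0,0]]}' >/dev/null
python3 -c "
from h import *; delta(.5097,.0122,.004,10)"
```

```text
t 24.52 pos [0.51   0.0134 0.3437] yaw 10.1 tilt [0.   0.02] w 0.0879 F [ 0.2 -0.2 -0.8]
 rotz 0.0017  shift cm [-0.11 -0.05 15.17]
```

```bash
python3 -m crank '{"grip":[-1,-1,-1,-1,-1,-1,-1,-1,-1,-1],"translation":[[-0.1,0,2],[0,0,3],[0,0,3],[0,0,3],[0,0,2],[0,0,1.4],[0,0,0.7],[0,0,0],[0,0,0],[0,0,0]],"rot":[[0,0,0],[0,0,0],[0,0,0],[0,0,0],[0,0,0],[0,0,0],[0,0,0],[0,0,0],[0,0,0],[0,0,0]]}'
python3 -m crank '{"grip":[1,1,1,1,1,1,1,1],"translation":[[0,0,0],[0,0,0],[0,0,0],[0,0,0],[0,0,0],[0,0,0],[0,0,0],[0,0,0]],"rot":[[0,0,0],[0,0,0],[0,0,0],[0,0,0],[0,0,0],[0,0,0],[0,0,0],[0,0,0]]}' 25
python3 -c "
from h import *; delta(.5363,-.3021,.13,-9.2)"
```

```text
clock: 25.78
position: [0.5104, 0.0118, 0.1933]
ee_rot: [0.0, 0.643, 0.766, 0.0]
contact_force: [1.3, 1.0, -0.1]
grip_width: 0.0881
clock: 26.78
position: [0.5102, 0.0117, 0.1927]
ee_rot: [-0.0, 0.643, 0.766, 0.0]
contact_force: [-0.0, 0.1, 0.2]
grip_width: 0.0499
t 26.77 pos [0.5102 0.0117 0.1927] yaw 10.02 tilt [0. 0.] w 0.0499 F [-0.   0.1  0.2]
 rotz 0.3355  shift cm [-30.56   7.6  -12.53]
```

```bash
python3 -m crank '{"grip":[1,1,1,1,1,1,1,1,1,1,1,1],"translation":[[0,0,-0.5],[0,0,-1.5],[0,0,-2.5],[0,0,-3],[0,0,-3],[0,0,-2],[0,0,-1],[0,0,-0.5],[0,0,0],[0,0,0],[0,0,0],[0,0,0]],"rot":[[0,0,0],[0,0,0],[0,0,0],[0,0,0],[0,0,0],[0,0,0],[0,0,0],[0,0,0],[0,0,-0],[0,0,0.112],[0,0,0.112],[0,0,0.112]]}'
python3 -m crank '{"grip":[1,1,1,1,1,1,1,1,1,1,1,1],"translation":[[-1.5,0.6,0],[-2.5,0.7,0],[-3.5,0.8,0],[-3.5,0.8,0],[-3.5,0.8,0],[-3.5,0.8,0],[-3.5,0.8,0],[-3.5,0.8,0],[-3,0.8,0],[-1.6,0.7,0],[-0.5,0,0],[0,0,0]],"rot":[[0,0,0],[0,0,0],[0,0,0],[0,0,0],[0,0,0],[0,0,0],[0,0,0],[0,0,0],[0,0,0],[0,0,0],[0,0,0],[0,0,0]]}'
python3 -m crank '{"grip":[1,1,1],"translation":[[0,0,0],[0,0,0],[0,0,0]],"rot":[[0,0,0],[0,0,0],[0,0,0]]}' >/dev/null
python3 - <<'E'
from h import *
delta(.5363,-.3021,.061,-9.2)
m=vision.camera_model("wrist"); im=vision.read_camera("wrist")[:,:,::-1].copy(); np.savez("w6.npz",**m)
cv2.imwrite("pics/w6.png",cv2.resize(im[130:380,140:420],None,fx=2.8,fy=2.4,interpolation=cv2.INTER_CUBIC) if 0 else cv2.resize(im[130:380,140:420],None,fx=2.4,fy=2.4,interpolation=cv2.INTER_CUBIC))
E
```

```text
clock: 28.28
position: [0.5099, 0.0118, 0.3318]
ee_rot: [-0.001, 0.763, 0.647, -0.001]
contact_force: [0.4, -0.1, -2.3]
grip_width: 0.0498
clock: 29.78
position: [0.5368, -0.2968, 0.3324]
ee_rot: [-0.001, 0.761, 0.648, 0.0]
contact_force: [-0.1, -0.5, -1.8]
grip_width: 0.0498
t 30.15 pos [ 0.5371 -0.297   0.3328] yaw -9.17 tilt [0.   0.01] w 0.0501 F [ 0.2  0.1 -2.3]
 rotz 0.0005  shift cm [-0.52  0.    8.38]
```

View pics/w6.png

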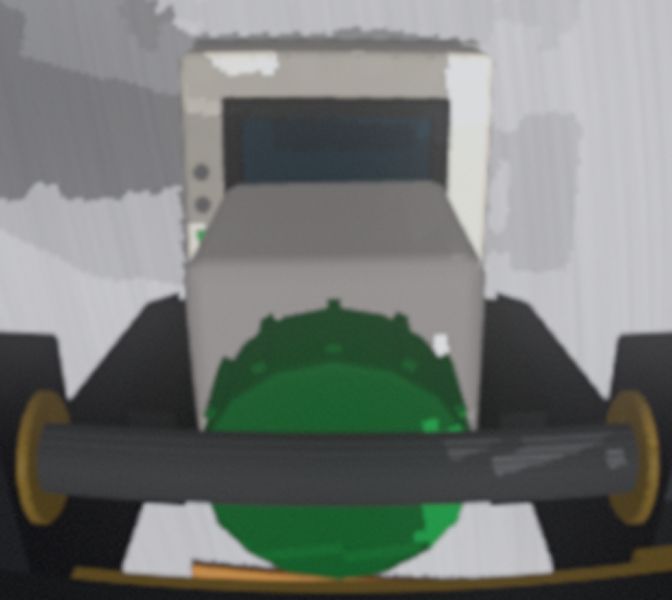

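The wrist view (2.4x crop) shows the bottle upright. The reader's far corners are at (182,54) and (490,54), the frame's at (222,98) and (448,98), and the bottle's base edge runs from (225,186) to (443,183). It must go further in tool -x.

Run:
```python
from h import *
m=dict(np.load("w6.npz")); t=np.radians(-9.17); E=np.array([[-np.sin(t),np.cos(t)],[np.cos(t),np.sin(t)]])
f=lambda u,v,z:(1000*E@(px2w("wrist",140+u/2.4,130+v/2.4,z,m)[:2]-[.5371,-.297])).round(1)
for n,p,z in (("reader far -55",[(182,54),(490,54)],.045),("frame far -39",[(222,98),(448,98)],.053),("glass far -33",[(244,118),(430,118)],.045),("base -25",[(225,186),(443,183)],.144),("shoulder -25",[(190,262),(483,262)],.197)):
    a,b=[f(*q,z) for q in p]; print(n,a,b,"mid",(a+b)/2,"deg",np.degrees(np.arctan2(*(b-a))).round(2))
print("cap ring",f(207,430,.22),f(467,430,.22))
# reader centre from w3 in world
print((1000*E@(np.array([.5364,-.3019])-[.5371,-.297])).round(1),"top cam",(1000*E@(np.array([.5331,-.3023])-[.5371,-.297])).round(1))
```

```text
reader far -55 [ 49.2 -53.4] [49.1 53.5] mid [49.15  0.05] deg -0.05
frame far -39 [ 34.6 -38.5] [34.5 37.9] mid [34.55 -0.3 ] deg -0.07
glass far -33 [ 26.3 -32.1] [26.2 32.9] mid [26.25  0.4 ] deg -0.09
base -25 [ 27.8 -25.1] [28.4 24. ] mid [28.1  -0.55] deg 0.7
shoulder -25 [ 29.2 -23.5] [29.1 23.5] mid [29.15  0.  ] deg -0.12
cap ring [ 12.3 -18.4] [12.2 18.3]
[-4.9  0.1] top cam [-5.9 -3.1]
```

```bash
python3 -m crank '{"grip":[1,1,1,1,1,1,1,1,1],"translation":[[-0.4,0,0],[-0.4,0,1],[0,0,2],[0,0,1.5],[0,0,1],[0,0,0.5],[0,0,0],[0,0,0],[0,0,0]],"rot":[[0,0,0],[0,0,0],[0,0,0],[0,0,0],[0,0,0],[0,0,0],[0,0,0],[0,0,0],[0,0,0]]}'
python3 - <<'E'
from h import *
delta(.5363,-.3021,.060,-9.2)
m=vision.camera_model("wrist"); im=vision.read_camera("wrist")[:,:,::-1].copy(); np.savez("w7.npz",**m)
a=cv2.resize(im[140:290,180:380],(400,300),interpolation=cv2.INTER_CUBIC)
b=vision.read_camera("side")[:,:,::-1]; b=cv2.resize(b[290:390,285:385],(400,400),interpolation=cv2.INTER_CUBIC)
t=vision.read_camera("top")[:,:,::-1]; cv2.imwrite("pics/top7.png",t); print(t.shape)
t=cv2.resize(t[185:260,140:240],(400,300),interpolation=cv2.INTER_CUBIC)
left=np.vstack([a,t])[:600]; right=np.vstack([b,np.zeros((200,400,3),np.uint8)])
cv2.imwrite("pics/w7.png",np.hstack([left,right]))
E
```

```text
clock: 31.32
position: [0.5358, -0.3055, 0.2732]
ee_rot: [0.0, 0.762, 0.648, 0.0]
contact_force: [0.2, 0.8, -2.8]
grip_width: 0.0499
t 31.32 pos [ 0.5358 -0.3055  0.2732] yaw -9.22 tilt [ 0.05 -0.02] w 0.0499 F [ 0.2  0.8 -2.8]
 rotz -0.0004  shift cm [ 0.35 -0.01  2.52]
(420, 560, 3)
```

View pics/w7.png

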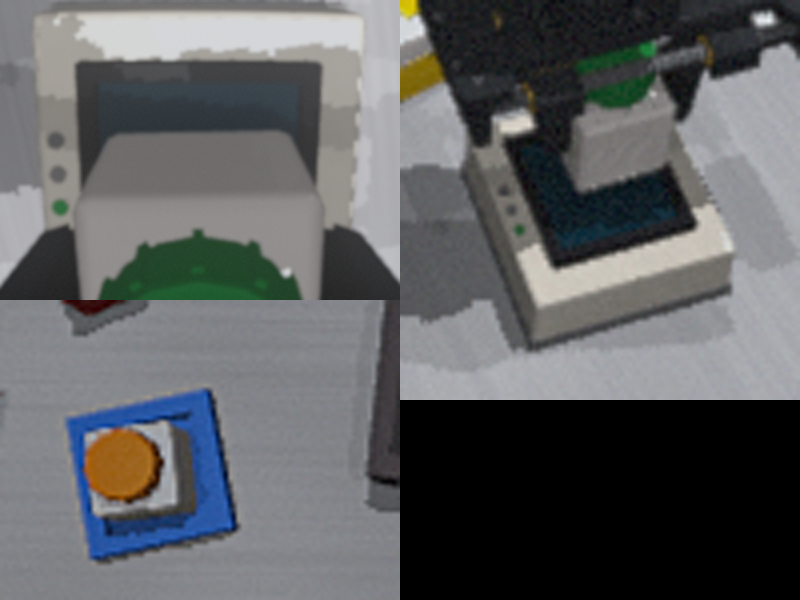

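The pictures show the orange bottle seated in the cradle and upright, with its cap at crop (122,463). The green bottle is held above the glass. In the side view its base corners are at crop (176,192) and (272,163), and the frame's corners are at (158,268), (297,226) and (108,138).

Run:
```python
from h import *
t=np.radians(-9.2); E=np.array([[-np.sin(t),np.cos(t)],[np.cos(t),np.sin(t)]]); o=[.5358,-.3055]
m=dict(np.load("w7.npz")); zb=.0845
f=lambda u,v,z:(1000*E@(px2w("wrist",180+u/2,140+v/2,z,m)[:2]-o)).round(1)
for n,p,z in (("reader far 55",[(36,12),(364,14)],.045),("frame far 39",[(78,62),(321,64)],.053),("glass far 33",[(97,82),(299,82)],.045),("base 25",[(112,132),(290,130)],zb),("shoulder 25",[(78,198),(322,195)],zb+.054)):
    a,b=[f(*q,z) for q in p]; print(n,a,b,"mid",(a+b)/2-[float(n.split()[-1]),0],"deg",np.degrees(np.arctan2(*(b-a))).round(2))
g=lambda u,v,z:(1000*E@(px2w("side",285+u/4,290+v/4,z)[:2]-o)).round(1)
print("side: base near L,R",g(176,192,zb),g(272,163,zb))
print("frame nearL,nearR,farL",g(158,268,.053),g(297,226,.053),g(108,138,.053))
p=lambda P: print((4*(w2px("side",P)-[285,290])).round(0).tolist())
```

```text
reader far 55 [ 58.9 -53.1] [58.  53.7] mid [3.45 0.3 ] deg -0.48
frame far 39 [ 43.2 -38. ] [42.4 38.3] mid [3.8  0.15] deg -0.6
glass far 33 [ 35.3 -33.5] [35.1 32.7] mid [ 2.2 -0.4] deg -0.17
base 25 [ 28.5 -23.6] [29.  24.5] mid [3.75 0.45] deg 0.6
shoulder 25 [ 29.6 -23.2] [30.1 23.3] mid [4.85 0.05] deg 0.62
side: base near L,R [-21.1 -24.8] [-20.   27.7]
frame nearL,nearR,farL [-41.4 -40.4] [-40.4  35.9] [ 37.8 -38.1]
```

Run:
```python
from h import *
t=np.radians(-9.2); E=np.array([[-np.sin(t),np.cos(t)],[np.cos(t),np.sin(t)]]); o=[.5358,-.3055]
g=lambda u,v,z:(1000*E@(px2w("side",285+u/4,290+v/4,z)[:2]-o)).round(1)
print("frame at .045 nearL,nearR,farL",g(158,268,.045),g(297,226,.045),g(108,138,.045))
print("white box near L,R top",g(133,306,.045),g(330,242,.045))
P=lambda q:(4*(w2px("side",q)-[285,290])+[400,0]).round(0).tolist()
c=np.array([*(o+(np.array([4,0.5])/1000)@E),0])
print("bottle pred base",P(square(c,t,.05,.0845)),"shoulder",P(square(c,t,.05,.1385)))
```

```text
frame at .045 nearL,nearR,farL [-37.3 -38.3] [-36.3  38.7] [ 42.7 -36. ]
white box near L,R top [-53.1 -57.8] [-49.8  51. ]
bottle pred base [[630.0, 87.0], [541.0, 111.0], [577.0, 192.0], [669.0, 166.0]] shoulder [[639.0, 24.0], [546.0, 49.0], [584.0, 131.0], [680.0, 104.0]]
```

Taking the visible frame side's foot at z = 0.045, the side view agrees with the wrist: the bottle is about 1.3 mm too far in tool +x. I'm correcting that and lowering to 15 mm above the glass.

```bash
python3 -m crank '{"grip":[1,1,1,1,1,1,1,1],"translation":[[-0.13,0,0],[0,0,1],[0,0,0.8],[0,0,0.5],[0,0,0.15],[0,0,0],[0,0,0],[0,0,0]],"rot":[[0,0,0],[0,0,0],[0,0,0],[0,0,0],[0,0,0],[0,0,0],[0,0,0],[0,0,0]]}'
python3 - <<'E'
from h import *
delta(.5363,-.3021,.060,-9.2)
m=vision.camera_model("wrist"); im=vision.read_camera("wrist")[:,:,::-1].copy(); np.savez("w8.npz",**m); cv2.imwrite("pics/w8raw.png",im)
b=vision.read_camera("side")[:,:,::-1]; cv2.imwrite("pics/s8raw.png",b)
a=cv2.resize(im[130:250,185:375],(760,480),interpolation=cv2.INTER_CUBIC)[:, :440*760//760]
a=cv2.resize(im[125:255,185:375],(475,325),interpolation=cv2.INTER_CUBIC)
b=cv2.resize(b[305:385,305:370],(325,400),interpolation=cv2.INTER_CUBIC)
out=np.zeros((400,800,3),np.uint8); out[:325,:475]=a; out[:,475:]=b
cv2.imwrite("pics/w8.png",cv2.convertScaleAbs(out,alpha=1.3))
E
```

```text
clock: 32.48
position: [0.5355, -0.3067, 0.2484]
ee_rot: [0.0, 0.762, 0.648, 0.0]
contact_force: [-0.3, 0.3, -2.3]
grip_width: 0.0498
t 32.48 pos [ 0.5355 -0.3067  0.2484] yaw -9.22 tilt [ 0.03 -0.01] w 0.0498 F [-0.3  0.3 -2.3]
 rotz -0.0004  shift cm [0.47 0.   0.04]
```

View pics/w8.png

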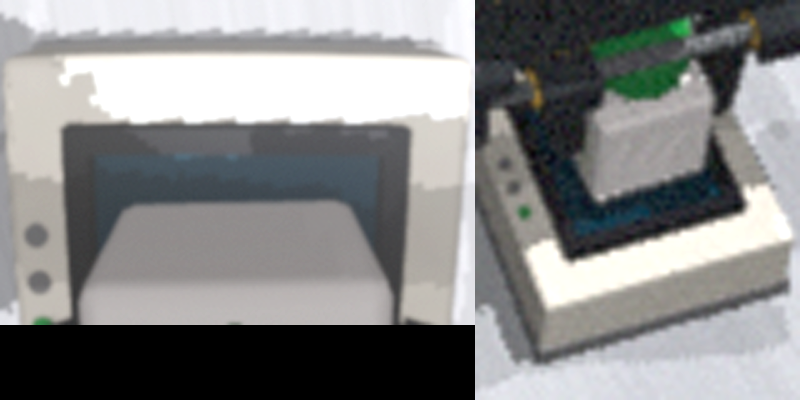

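The wrist crop shows the frame's far edge from (64,126) to (410,126), the glass edge from (95,155) to (381,155) and the bottle's base edge from (125,207) to (351,204). In the side crop the base corners are at (596,200) and (703,168), and the frame's feet at (571,260) and (743,208).

Run:
```python
from h import *
t=np.radians(-9.2); E=np.array([[-np.sin(t),np.cos(t)],[np.cos(t),np.sin(t)]]); o=[.5355,-.3067]
m=dict(np.load("w8.npz")); zb=.060
f=lambda u,v,z:(1000*E@(px2w("wrist",185+u/2.5,125+v/2.5,z,m)[:2]-o)).round(1)
for n,p,z in (("reader far 55",[(8,57),(465,57)],.045),("frame far 39",[(64,126),(410,126)],.053),("glass far 33",[(95,155),(381,155)],.045),("base 25",[(125,207),(351,204)],zb),("shoulder 25",[(80,285),(391,285)],zb+.054)):
    a,b=[f(*q,z) for q in p]; print(n,a,b,"mid",(a+b)/2-[float(n.split()[-1]),0],"deg",np.degrees(np.arctan2(*(b-a))).round(2))
g=lambda u,v,z:(1000*E@(px2w("side",305+u/5,305+v/5,z)[:2]-o)).round(1)
print("side base",g(121,200,zb),g(228,168,zb),"frame foot -39",g(96,260,.045),g(268,208,.045),"box -55",g(72,307,.045),g(317,241,.045))
```

```text
reader far 55 [ 59.6 -52.8] [59.4 52.7] mid [ 4.5  -0.05] deg -0.11
frame far 39 [ 44.4 -38.3] [44.2 38.4] mid [5.3  0.05] deg -0.15
glass far 33 [ 36.2 -33. ] [36.  33.5] mid [3.1  0.25] deg -0.17
base 25 [ 27.6 -24.2] [28.2 24.6] mid [2.9 0.2] deg 0.7
shoulder 25 [ 29.6 -24. ] [29.5 23.4] mid [ 4.55 -0.3 ] deg -0.12
side base [-21.4 -23.2] [-20.7  24.2] frame foot -39 [-35.9 -38.8] [-34.9  37.4] box -55 [-52.4 -55.4] [-54.7  50.3]
```

```bash
python3 -c "
from h import *
cv2.imwrite('pics/top9.png',vision.read_camera('top')[:,:,::-1])"
```

```text
(no output)
```

View pics/top9.png

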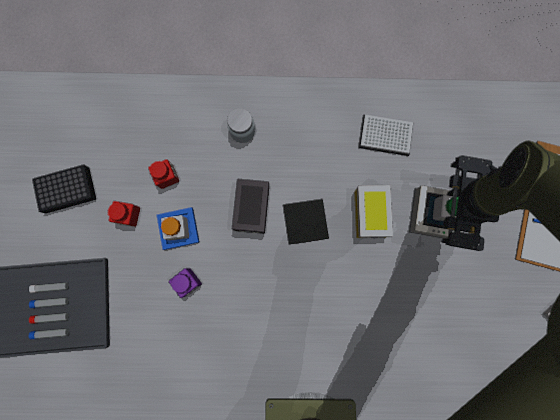

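The orange cap is now in the cradle at (171,227). The tip boxes at (251,206) and (374,211), the jar at (240,123) and the well plate at (386,134) have not moved. I'm handing in.

```bash
python3 -c "
from h import *
from station import workorder
delta(.5363,-.3021,.060,-9.2); print(workorder.sign_off())"
```

```text
t 32.62 pos [ 0.5355 -0.3067  0.2483] yaw -9.22 tilt [ 0.01 -0.  ] w 0.0498 F [-0.2  0.2 -2.1]
 rotz -0.0004  shift cm [0.47 0.01 0.03]
the job is handed in; nothing more can be done
None
```

I set the green bottle down on the mat, moved the orange bottle from the reader into the blue cradle, then lifted the green bottle over the tip box. The job was handed in at 32.6 s with the arm still holding the green bottle above the reader's glass.

**Last checks:**
- **Green bottle:** it is held upright with tilt under 0.1° and its underside about 14.6 mm above the glass. Its sides are within about 1° of the glass edges. It is centred to about 1 mm by the wrist and side views, and I felt no contact with the reader.
- **Orange bottle:** it stands by itself and upright in the cradle.
- **Other things:** in the top view the tip boxes, jar and well plate are where they were.

**Disagreements:**
- The top camera places things 3 to 4 mm lower in x than the wrist camera. I relied on the wrist camera and on measurements taken within a single picture.
- The side view at first put the bottle 6 mm off the reader's centre. That went away once I read the visible black frame edge at its foot (z = 0.045).
- In the final side view, a rougher reading of the reader's outer box edge still differs from the other readings by about 2 mm.

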